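# Steady a rocking tool case with a wedge

### The job

The aluminium tool case rocks because one of its feet is screwed in too far. Press down on the green dot above that foot until you feel the corner drop onto the table, let it up, then push the orange wedge along the table, thin end first, under the short foot until it just takes up the gap and the case stays level. Test by pressing firmly on the green dot again (about 10 N), nudging the wedge further in if the corner still drops, and finish while holding that press, touching only the case; push and press only - never pick up or lift the wedge or the case, do not shove the case along, and leave everything else where it is.

Things in the scene. Friction and masses are not known exactly. Their poses are not given: they have to be found in the camera images.
- case: flat aluminium case, 220 (x) x 320 (y) mm, flat lid 110 mm and underside of box 30 mm above the table, 3.4 to 4.8 kg, heavier at -x +y. Origin on the table under its middle, z up. Round black feet 30 mm across at (+-90, +-140) mm; the one at (+90, -140) is short. It rests level on the other three; pressing the green dot starts to tip it at 3 to 7 N, and at 7 to 14 N it has tipped fully, about the (90, 140) to (-90, -140) diagonal: short foot on the table
- dot (a point): centre of the green round sticker, 24 mm across, flat on the case's lid right above the short foot, 110 mm above the table when the case is level; bare metal around it. Press here, straight down
- foot (a point): centre of the underside of the short foot (flat round black rubber, 30 mm across, its edge 5 mm inside the case's sides); 5 to 10 mm above the table when the case is level, different each time
- wedge: orange plastic wedge lying flat, 130 (x) x 50 (y) mm, about 0.12 kg; top slopes from 24 mm high at -x (upright flat end) to 2 mm at +x (thin end). Origin at the middle of its underside, z up. Starts on the case's -y side, thin end roughly towards the short foot, a little askew and off line. Slides with under 2 N; 4 to 7 N on the thick end seats it and it stays by friction; over 15 N may lift or shove the case
- wedge_tip (a point): middle of the wedge's thin edge, at table height
- wedge_back (a point): centre of the wedge's thick end face (50 mm wide, 24 mm high), 12 mm above the table: push here towards the thin end
- tray: bystander: shallow open blue plastic tray, 90 x 130 x 18 mm, lying on the case's lid away from the green dot; origin at the centre of its underside
- pliers: bystander: blue-handled pliers, about 140 mm long and 12 mm high, lying on the case's lid along its +x edge, jaws to the case's +y; origin at the underside, half-way along
- roll_red: bystander: red tape roll lying flat, 64 mm across, 19 mm high, on the table beyond the case's +x side; origin at the centre of its underside
- roll_black: bystander: black tape roll lying flat, 70 mm across, 19 mm high, on the table on the far side of the wedge; origin at the centre of its underside
- bead_jar: bystander: amber jar with white lid, 60 mm across, 80 mm tall, on the table; origin at the centre of its underside
- mug: bystander: blue mug, 80 mm across, 95 mm tall, on the table; origin at the centre of its underside

How it is judged:
By the outcome, as a careful person would: the job done as asked, in the order asked, and still so for the second after the job is handed in, while the arm keeps its last pose, push and grip.
It also fails if it takes over 72 s, if anything falls off the work surface, if the arm or the gripper's body presses on something with over 40 N, if the wrist force passes 120 N, or if a joint passes its speed limit or range.

### The arm

A 6-joint arm with a two-finger parallel gripper is mounted at the origin on the work surface. World frame = base frame: x ahead of the robot, y to its left, z up, the work surface at z = 0. Lengths are in m, angles in rad, forces in N, time in s.
With the tool pointing down it reaches from about 0.3 to 0.775 m from the base axis. Payload 14.6 kg.
Tool frame: the origin (TCP) lies midway between the tips of the shut fingers; the grasp point (between the pads) lies 19 mm behind it; z points along the fingers, y is the direction in which the jaws open and shut (so a half turn about z gives the same grasp; the last joint's range is limited). The gripper opens to 85 mm and grips with 20 to 120 N. Pads are 22 mm wide; open, the fingers measure 114 mm over their backs; the gripper's body (76 mm by 85 mm) begins 54 mm behind the grasp point. The pads swing forward as they close: fully open they stand 13 mm farther back than shut.
Start: joints at [-1.227, 0.3, 1.521, -0, 1.321, -0.067], TCP at [0.22, -0.504, 0.231] pointing down, gripper open.
Joint ranges: [-3.03, 3.03], [-0.79, 2.21], [0.23, 2.52], [-1.04, 4.18], [0, 3.07], [-2.55, 2.55]. Speed limits (rad/s): [2.22, 2.22, 2.57, 3.14, 3.14, 3.14].

### API

Orientations are given as [roll, pitch, yaw] about the fixed x, y, z axes, in that order (R = Rz(yaw) Ry(pitch) Rx(roll)).
In Python, from plant import env gives the robot as it stands. The module is installed in compiled form; this text tells all that it offers.
- The arm moves only by the shell command python3 -m handwheel 'ROWS' [FORCE]. ROWS is JSON, one flat list of numbers, 7 for each row, row after row: the turn, a rotation vector about the world's x, y, z each as a share of 2 rad, from -1 to 1, then the shift along the world's x, y, z each as a share of 0.04 m, from -1 to 1, then the gripper command: -1 is shut, 1 is fully open, values between are in proportion. A call has exactly 8 rows; each row shifts and turns the commanded pose from where the row before left it; what a row does not reach is not made up. A row lasts 1/10 s, in which the tool goes at most 50 mm and 8.59 degrees, less where a joint would pass 70% of its speed; a pose out of reach is approached as far as the arm can. A call with a number of a shift or a turn outside -1 to 1 is refused whole. A call with a gripper value outside its range is refused whole. The fingers move at their own pace and stop on an object; FORCE is the grip in N (left out, the last holds). Time passes only in rows, so rows that do not move let the fingers close, or fill a call up. It gives the time, the measured TCP pose, the force and the opening at its end, in the units of the state.
- env.sense(): the state, without advancing time (a new reading comes with each control period).
- env.camera(name): name is "side" or "top"; returns a dict with "image" (400x640x3 uint8, blue, green, red), "z_map" (400x640 float32, m along the optical axis (not along the pixel's ray), 0 where there is no reading), "vfov" (degrees; the focal length in pixels is half the picture's height over the tangent of half this angle, whatever the lens; pixels are square), "cx", "cy" (the principal point, pixels), "R" (3x3) and "t" (3): a world point X has camera coordinates R X + t. Camera axes: x right, y down, z forward; pixel columns grow to the right and rows downward; lengths in m; the calibration is good to about 2 mm. A picture is of the moment at which its call begins.
- env.hand_in(): hands the job in, once; it reports no verdict.
The state is a dict: "time": time; "joint_pos": joint angles; "joint_velocities": joint speeds; "joint_efforts": joint torques, N m; "ee_pos": TCP position; "orientation": TCP orientation; "contact_force": force on the tool from outside, world axes, zero at the start; "moment": the same for the moment, N m; "opening": finger opening in m.
Only numpy, scipy, OpenCV 4.12 (cv2) and the standard library are available. Lean on these libraries where they do the work, as an engineer would, in place of code of your own. Each camera call takes 0.05 s, during which the arm holds its last target.

## Working session

There is one attempt and no reset: what is moved stays moved. The work goes in short steps, Python scripts to look and compute and a shell command to move; the robot and the scene stay as the last step left them, time stands still between calls to the robot, and variables do not carry over. Pictures are saved under pics/ and viewed, and the job is handed in when it is done.

```bash
mkdir -p pics; cat > h.py <<'E'
import numpy as np, cv2
from plant import env
def cam(n):
    c=env.camera(n); c['f']=200/np.tan(np.radians(c['vfov'])/2) if c['image'].shape[0]==400 else 0
    c['R']=np.array(c['R']);c['t']=np.array(c['t']);return c
def ray(c,u,v,z):
    d=c['R'].T@np.array([(u-c['cx'])/c['f'],(v-c['cy'])/c['f'],1.]); o=-c['R'].T@c['t']
    return o+d*(z-o[2])/d[2]
def proj(c,X):
    p=c['R']@np.array(X)+c['t']; return c['f']*p[:2]/p[2]+[c['cx'],c['cy']]
E
python3 - <<'E'
from h import *
for n in('side','top'):
    c=cam(n); cv2.imwrite(f'pics/{n}0.png',c['image']); print(n,c['f'],c['cx'],c['cy'],-c['R'].T@c['t'],c['R'][2])
s=env.sense();print({k:np.round(v,3).tolist() for k,v in s.items()})
E
```

```text
side 471.75346228669264 327.14660907134635 200.09497417254707 [0.29057112 0.83101734 0.68329982] [ 0.27946119 -0.80661195 -0.52084413]
top 433.41020113449514 322.6715615539865 193.58233135337704 [ 0.40219198 -0.07042654  1.45139365] [ 0.1421123  -0.0143241  -0.98974689]
{'time': 0.1, 'joint_pos': [-1.227, 0.3, 1.521, -0.0, 1.321, -0.067], 'joint_velocities': [-0.001, -0.002, -0.004, -0.0, -0.0, 0.0], 'joint_efforts': [0.002, -54.438, -36.237, -0.0, 0.003, 0.0], 'ee_pos': [0.22, -0.504, 0.231], 'orientation': [-3.141, -0.0, 0.411], 'contact_force': [0.377, 0.0, 1.002], 'moment': [0.014, -0.032, 0.038], 'opening': 0.085}
```

View pics/side0.png

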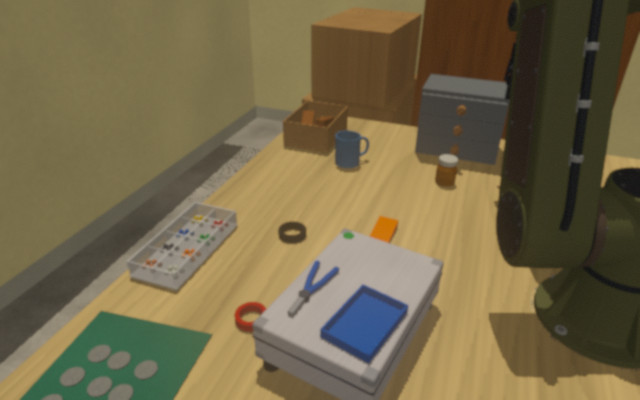

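View pics/top0.png

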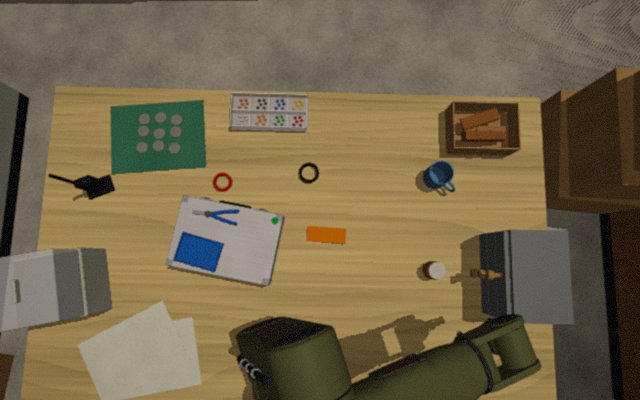

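The side view shows the case, with the green dot at about (348,236) and the wedge behind it at (384,229). In the top view the dot is at (275,220), the wedge spans (307–346, 227–243) and the case edge is at about x=283. Next I'll measure these.

```bash
cat > look.py <<'E'
from h import *
import sys
def masks(c):
    h=cv2.cvtColor(c['image'],cv2.COLOR_BGR2HSV)
    o=cv2.inRange(h,(5,200,120),(18,255,255)); g=cv2.inRange(h,(45,120,70),(80,255,255))
    return o,g
def biggest(m,box):
    k=np.zeros_like(m);x0,y0,x1,y1=box;k[y0:y1,x0:x1]=m[y0:y1,x0:x1]
    cs,_=cv2.findContours(k,cv2.RETR_EXTERNAL,cv2.CHAIN_APPROX_NONE)
    return max(cs,key=cv2.contourArea) if cs else None
if __name__=='__main__':
    t=cam('top');s=cam('side')
    for c,n,bo in((t,'top',(230,180,400,280)),(s,'side',(320,190,440,260))):
        o,g=masks(c); w=biggest(o,bo); d=biggest(g,bo)
        if d is not None:
            M=cv2.moments(d);u,v=M['m10']/M['m00'],M['m01']/M['m00'];print(n,'dot px',round(u,1),round(v,1),ray(c,u,v,.11).round(4))
        if w is not None:
            b=cv2.boxPoints(cv2.minAreaRect(w));print(n,'wedge px',b.round(1).tolist()); print('on table',[ray(c,*p,0)[:2].round(4).tolist() for p in b])
    x0,y0,x1,y1=150,180,370,300
    cv2.imwrite(f'pics/top_{sys.argv[1]}.png',cv2.resize(t['image'][y0:y1,x0:x1],None,fx=3.6,fy=3.6,interpolation=cv2.INTER_CUBIC))
    x0,y0,x1,y1=240,190,460,350
    cv2.imwrite(f'pics/side_{sys.argv[1]}.png',cv2.resize(s['image'][y0:y1,x0:x1],None,fx=3.6,fy=3.6,interpolation=cv2.INTER_CUBIC))
E
python3 look.py a
```

```text
top dot px 274.5 220.2 [0.5083 0.0576 0.11  ]
top wedge px [[305.8999938964844, 240.39999389648438], [307.0, 225.5], [345.70001220703125, 228.5], [344.6000061035156, 243.39999389648438]]
on table [[0.452, -0.0386], [0.5015, -0.0412], [0.4941, -0.1709], [0.4447, -0.1676]]
side dot px 347.9 235.1 [0.5107 0.0593 0.11  ]
side wedge px [[370.6000061035156, 234.8000030517578], [380.20001220703125, 213.39999389648438], [397.70001220703125, 221.1999969482422], [388.20001220703125, 242.60000610351562]]
on table [[0.5004, -0.1104], [0.5024, -0.2145], [0.4505, -0.1948], [0.4519, -0.0943]]
```

```bash
python3 - <<'E'
from h import *
c=cam('top');cv2.imwrite('pics/x.png',cv2.resize(c['image'][180:300,150:370],None,fx=3.6,fy=3.6))
# case lid corners by z_map
z=c['z_map'];vv,uu=np.mgrid[0:400,0:640]
P=np.stack([(uu-c['cx'])/c['f']*z,(vv-c['cy'])/c['f']*z,z],-1)-c['t'];W=P@c['R']
m=((W[...,2]>.10)&(W[...,2]<.14)&(uu>150)&(uu<300)&(vv>180)&(vv<300)).astype(np.uint8)
k=max(cv2.findContours(m,0,1)[0],key=cv2.contourArea)
pts=np.array([ray(c,*p[0],.11)[:2] for p in k],np.float32)
print(cv2.minAreaRect(pts),cv2.boxPoints(cv2.minAreaRect(pts)))
w=(W[...,2]>.004)&(W[...,2]<.035)&(uu>295)&(uu<360)&(vv>215)&(vv<255)
A=W[w];print(len(A)); r=cv2.minAreaRect(A[:,:2].astype(np.float32));print(r,cv2.boxPoints(r))
X=np.c_[A[:,0],A[:,1],np.ones(len(A))];print(np.linalg.lstsq(X,A[:,2],rcond=None)[0])
E
```

```text
((0.4464573860168457, 0.20850786566734314), (0.3193587064743042, 0.21994706988334656), 79.76008605957031) [[0.30984926 0.07092191]
 [0.52629304 0.03182186]
 [0.5830655  0.34609383]
 [0.36662173 0.38519388]]
612
((0.47148168087005615, -0.11084682494401932), (0.12607906758785248, 0.2097170054912567), 1.0963078737258911) [[ 0.4064474  -0.00721365]
 [ 0.41045994 -0.21689227]
 [ 0.53651595 -0.21448   ]
 [ 0.5325034  -0.00480138]]
[-0.02612185 -0.08376459  0.01530112]
```

```bash
python3 -m handwheel '[0,0,0.03,0.45,0.875,0,-1, 0,0,0.03,0.45,0.875,0,-1, 0,0,0.03,0.45,0.875,0,-1, 0,0,0.03,0.45,0.875,0,-1, 0,0,0.03,0.45,0.875,0,-1, 0,0,0.03,0.45,0.875,0,-1, 0,0,0.03,0.45,0.875,0,-1, 0,0,0.03,0.45,0.875,0,-1]' 40
```

```text
time: 1.05
ee_pos: [0.364, -0.2227, 0.2314]
orientation: [3.141, -0.0, 0.893]
contact_force: [0.9, -0.7, -0.2]
opening: -0.0003
```

View pics/top_a.png

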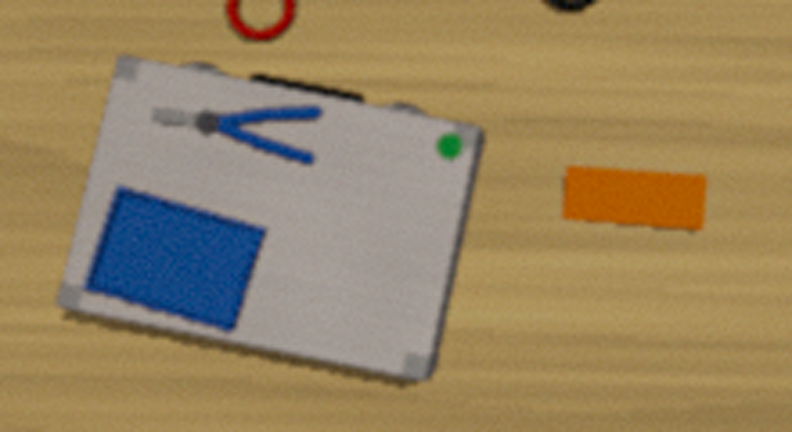

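View pics/side_a.png

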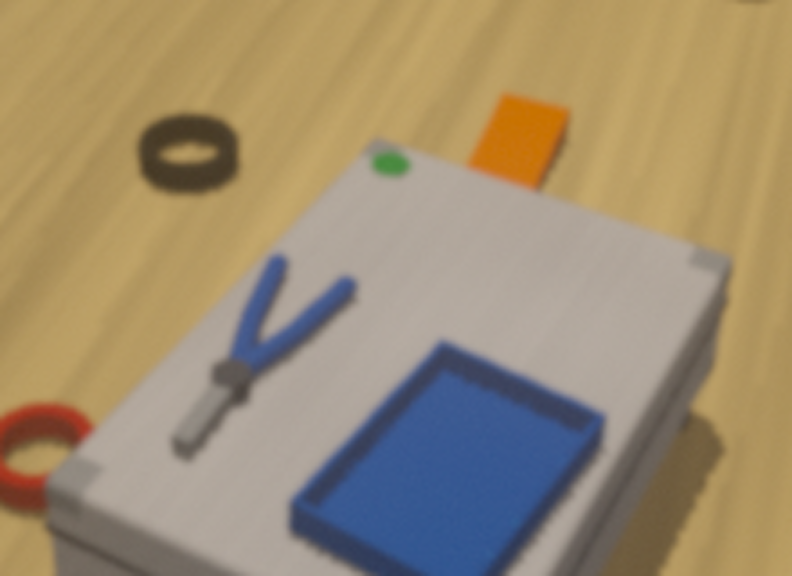

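The crops show the dot at about (449,146) in the top crop. The wedge is at (564–706, 166–231), with its thin end towards the case and clear of it. The dot is unobstructed, so I'll go above it.

```bash
python3 -m handwheel '[0,0,0.03,0.453,0.873,0,-1, 0,0,0.03,0.453,0.873,-0.2,-1, 0,0,0.03,0.453,0.873,-0.3,-1, 0,0,0.03,0.453,0.873,-0.3,-1, 0,0,0.03,0.453,0.873,-0.3,-1, 0,0,0.03,0.453,0.873,-0.3,-1, 0,0,0.03,0.453,0.873,-0.3,-1, 0,0,0.03,0.453,0.873,-0.3,-1]'
python3 -m handwheel '[0,0,0,0,0,-0.2,-1, 0,0,0,0,0,-0.15,-1, 0,0,0,0,0,-0.1,-1, 0,0,0,0,0,0,-1, 0,0,0,0,0,0,-1, 0,0,0,0,0,0,-1, 0,0,0,0,0,0,-1, 0,0,0,0,0,0,-1]'
python3 - <<'E'
from h import *
print({k:np.round(v,4).tolist() for k,v in env.sense().items()})
for n in('side','top'):
    c=cam(n);p=proj(c,[.509,.057,.11]).astype(int);print(p)
    cv2.imwrite(f'pics/{n}_b.png',cv2.resize(c['image'][p[1]-60:p[1]+60,p[0]-80:p[0]+80],None,fx=4,fy=4))
E
```

```text
time: 1.85
ee_pos: [0.5091, 0.0568, 0.1508]
orientation: [3.141, -0.0, 1.373]
contact_force: [0.7, -0.7, -0.3]
opening: -0.0004
time: 2.65
ee_pos: [0.5086, 0.055, 0.1335]
orientation: [3.141, -0.0, 1.371]
contact_force: [0.1, 0.0, 0.5]
opening: -0.0001
{'time': 2.65, 'joint_pos': [0.0361, 0.3209, 1.7366, 0.0, 1.0838, 0.2364], 'joint_velocities': [0.0007, 0.0038, 0.0008, 0.0015, -0.0013, -0.0008], 'joint_efforts': [-0.0909, -51.6188, -32.1959, -0.0019, 0.0018, -0.0003], 'ee_pos': [0.5086, 0.055, 0.1335], 'orientation': [3.1412, -0.0001, 1.3705], 'contact_force': [0.0632, 0.0087, 0.4704], 'moment': [-0.0102, -0.0184, 0.0337], 'opening': -0.0001}
[348 234]
[274 220]
```

View pics/side_b.png

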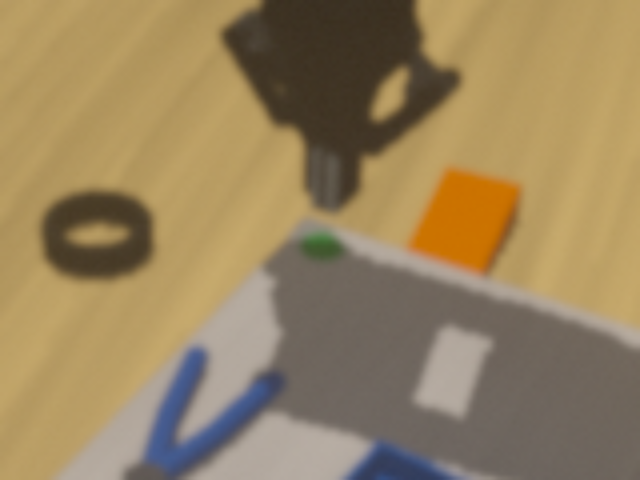

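View pics/top_b.png

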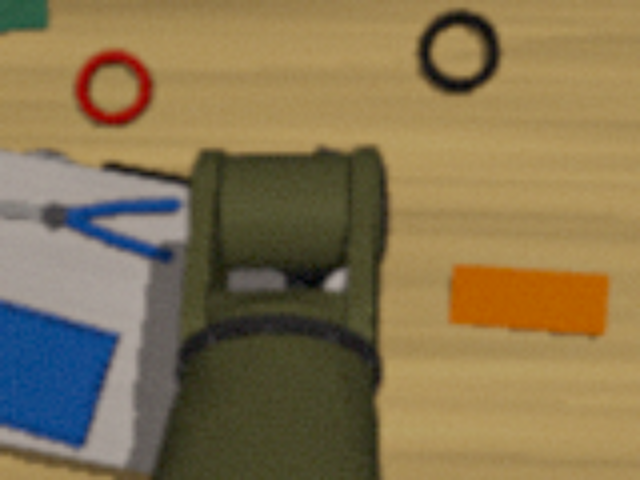

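The fingertips (side crop, 328,205) hang just above the dot (322,245). I'll descend slowly.

```bash
python3 -m handwheel '[0,0,0,0.02,0.06,-0.15,-1, 0,0,0,0,0,-0.15,-1, 0,0,0,0,0,-0.1,-1, 0,0,0,0,0,-0.08,-1, 0,0,0,0,0,0,-1, 0,0,0,0,0,0,-1, 0,0,0,0,0,0,-1, 0,0,0,0,0,0,-1]'
python3 -m handwheel '[0,0,0,0,0,-0.025,-1, 0,0,0,0,0,-0.025,-1, 0,0,0,0,0,-0.025,-1, 0,0,0,0,0,-0.025,-1, 0,0,0,0,0,0,-1, 0,0,0,0,0,0,-1, 0,0,0,0,0,0,-1, 0,0,0,0,0,0,-1]'
```

```text
time: 3.55
ee_pos: [0.5095, 0.0575, 0.1143]
orientation: [3.141, -0.0, 1.371]
contact_force: [-0.2, -0.1, 0.7]
opening: 0.0001
time: 4.35
ee_pos: [0.5094, 0.0575, 0.1101]
orientation: [-3.142, -0.0, 1.371]
contact_force: [0.5, -0.5, -0.1]
opening: -0.0001
```

```bash
python3 -m handwheel '[0,0,0,0,0,-0.025,-1, 0,0,0,0,0,-0.025,-1, 0,0,0,0,0,0,-1, 0,0,0,0,0,0,-1, 0,0,0,0,0,0,-1, 0,0,0,0,0,0,-1, 0,0,0,0,0,0,-1, 0,0,0,0,0,0,-1]'
python3 -m handwheel '[0,0,0,0,0,-0.025,-1, 0,0,0,0,0,-0.025,-1, 0,0,0,0,0,0,-1, 0,0,0,0,0,0,-1, 0,0,0,0,0,0,-1, 0,0,0,0,0,0,-1, 0,0,0,0,0,0,-1, 0,0,0,0,0,0,-1]'
python3 - <<'E'
from h import *
print(env.sense()['contact_force'])
E
```

```text
time: 5.15
ee_pos: [0.51, 0.0571, 0.1089]
orientation: [3.14, 0.0, 1.371]
contact_force: [-0.8, -5.1, 7.2]
opening: 0.0001
time: 5.95
ee_pos: [0.5106, 0.0568, 0.1074]
orientation: [3.138, 0.0, 1.371]
contact_force: [1.5, -6.4, 10.4]
opening: -0.0
[ 1.53862411 -6.37547259 10.38694129]
```

```bash
python3 -m handwheel '[0,0,0,0.015,-0.03,-0.025,-1, 0,0,0,0.013,-0.013,-0.025,-1, 0,0,0,0,0,0,-1, 0,0,0,0,0,0,-1, 0,0,0,0,0,0,-1, 0,0,0,0,0,0,-1, 0,0,0,0,0,0,-1, 0,0,0,0,0,0,-1]'
```

```text
time: 6.75
ee_pos: [0.5118, 0.0556, 0.1053]
orientation: [3.138, -0.001, 1.371]
contact_force: [3.6, -2.8, 9.0]
opening: -0.0
```

```bash
python3 -m handwheel '[0,0,0,0.028,-0.022,-0.025,-1, 0,0,0,0.013,-0.013,-0.025,-1, 0,0,0,0,0,0,-1, 0,0,0,0,0,0,-1, 0,0,0,0,0,0,-1, 0,0,0,0,0,0,-1, 0,0,0,0,0,0,-1, 0,0,0,0,0,0,-1]'
```

```text
time: 7.55
ee_pos: [0.5131, 0.0545, 0.1031]
orientation: [3.139, -0.001, 1.371]
contact_force: [1.5, -0.3, 8.0]
opening: 0.0001
```

```bash
python3 -m handwheel '[0,0,0,0.015,-0.01,-0.025,-1, 0,0,0,0.013,-0.01,-0.025,-1, 0,0,0,0,0,0,-1, 0,0,0,0,0,0,-1, 0,0,0,0,0,0,-1, 0,0,0,0,0,0,-1, 0,0,0,0,0,0,-1, 0,0,0,0,0,0,-1]'
```

```text
time: 8.35
ee_pos: [0.5137, 0.0542, 0.1026]
orientation: [3.14, -0.001, 1.371]
contact_force: [-13.5, 3.4, 32.3]
opening: -0.0003
```

The corner is down: force jumped from 8 N to 32 N at z≈0.1027, so the gap is about 7 mm. Letting it up along the same arc.

```bash
python3 -m handwheel '[0,0,0,-0.05,0.015,0.06,-1, 0,0,0,-0.013,0.013,0.025,-1, 0,0,0,-0.013,0.013,0.03,-1, 0,0,0,-0.013,0.013,0.03,-1, 0,0,0,-0.013,0.013,0.03,-1, 0,0,0,-0.013,0.013,0.05,-1, 0,0,0,-0.013,0.01,0.05,-1, 0,0,0,0,0,0.05,-1]'
python3 -m handwheel '[0,0,0,0,0,0.1,-1, 0,0,0,0,0,0.2,-1, 0,0,0,0,-0.3,0.4,-1, 0,0,0,0,-0.9,0.4,-1, 0,0,0,-0.3,-0.9,0,-1, 0,0,0,-0.3,-0.9,0,-1, 0,0,0,-0.3,-0.9,0,-1, 0,0,0,-0.3,-0.9,0,-1]'
python3 look.py c
```

```text
time: 9.15
ee_pos: [0.5079, 0.0571, 0.113]
orientation: [-3.141, 0.0, 1.371]
contact_force: [0.3, 0.4, 0.3]
opening: -0.0
time: 9.95
ee_pos: [0.4595, -0.1362, 0.1577]
orientation: [3.141, 0.0, 1.371]
contact_force: [0.7, -0.2, -0.2]
opening: 0.0
top dot px 274.5 220.2 [0.5083 0.0576 0.11  ]
top wedge px [[305.8999938964844, 239.89999389648438], [307.20001220703125, 225.6999969482422], [318.20001220703125, 226.6999969482422], [316.8999938964844, 240.89999389648438]]
on table [[0.4536, -0.0386], [0.5008, -0.0418], [0.4982, -0.0786], [0.451, -0.0753]]
side dot px 347.9 235.0 [0.5108 0.059  0.11  ]
side wedge px [[370.6000061035156, 234.8000030517578], [381.3999938964844, 213.1999969482422], [398.20001220703125, 221.60000610351562], [387.3999938964844, 243.1999969482422]]
on table [[0.5005, -0.1105], [0.4996, -0.2167], [0.4488, -0.1934], [0.4531, -0.0913]]
```

The case is unmoved and the dot is back at its first pixels. Next I'll swing the wedge's thin end by about 7° with a light side push at (0.45,-0.08).

```bash
python3 -m handwheel '[0,0,0,-0.5,0.68,0,-1, 0,0,0,-0.55,0.68,-0.3,-1, 0,0,0,0,0,-0.7,-1, 0,0,0,0,0,-0.8,-1, 0,0,0,0,0,-0.7,-1, 0,0,0,0,0,-0.5,-1, 0,0,0,0,0,-0.3,-1, 0,0,0,0,0,-0.1,-1]'
python3 -m handwheel '[0,0,0,0,0,-0.15,-1, 0,0,0,0,0,-0.15,-1, 0,0,0,0,0,0,-1, 0,0,0,0,0,0,-1, 0,0,0,0,0,0,-1, 0,0,0,0,0,0,-1, 0,0,0,0,0,0,-1, 0,0,0,0,0,0,-1]'
python3 look.py d
```

```text
time: 10.85
ee_pos: [0.418, -0.0801, 0.0205]
orientation: [-3.14, -0.0, 1.371]
contact_force: [-0.7, -0.3, -0.2]
opening: 0.0006
time: 11.65
ee_pos: [0.4182, -0.0804, 0.0092]
orientation: [3.141, 0.0, 1.371]
contact_force: [-0.8, -0.2, 0.0]
opening: -0.0
top dot px 274.5 220.2 [0.5083 0.0576 0.11  ]
top wedge px [[305.79998779296875, 237.6999969482422], [307.79998779296875, 223.10000610351562], [346.29998779296875, 228.60000610351562], [344.29998779296875, 243.1999969482422]]
on table [[0.4609, -0.0379], [0.5096, -0.0437], [0.4938, -0.1729], [0.4452, -0.1665]]
side dot px 347.9 235.0 [0.5108 0.059  0.11  ]
side wedge px [[370.79998779296875, 234.39999389648438], [380.20001220703125, 215.60000610351562], [397.0, 224.0], [387.6000061035156, 242.8000030517578]]
on table [[0.5005, -0.1123], [0.4997, -0.2041], [0.4493, -0.1813], [0.453, -0.0931]]
```

```bash
python3 - <<'E'
import cv2,numpy as np
cv2.imwrite('pics/d2.png',np.hstack([cv2.resize(cv2.imread('pics/top_d.png')[:, 350:792],(400,390)),cv2.resize(cv2.imread('pics/side_d.png')[:400,200:650],(400,390))]))
E
```

```text
(no output)
```

View pics/d2.png

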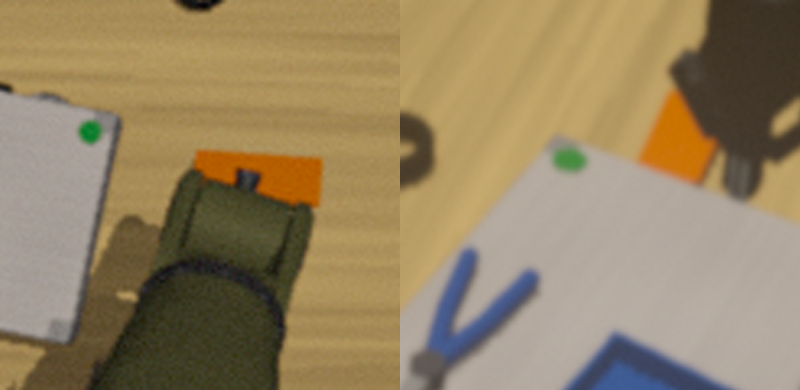

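The wedge is only hidden by the gripper, which stands beside its -x side (left panel: wedge at 195–322, 150–208). I'll push +x gently.

```bash
cat > edge.py <<'E'
from look import *
c=cam('top');o,g=masks(c)
pts=[];
for u in range(295,362):
    col=np.where(o[200:262,u]>0)[0]
    if len(col): pts.append((u,200+col[0]-.5,200+col[-1]+.5))
pts=np.array(pts)
q=pts[3:-3]
for j,n in((1,'+x'),(2,'-x')):
    W=np.array([ray(c,a,b,.012)[:2] for a,b in q[:,[0,j]]]); k=np.polyfit(W[:,1],W[:,0],1); r=W[:,0]-np.polyval(k,W[:,1]); ok=abs(r)<.003;k=np.polyfit(W[ok,1],W[ok,0],1)
    print(n,'slope deg',round(np.degrees(np.arctan(k[0])),2),'x at y=-.04,-.1,-.168',np.polyval(k,[-.04,-.1,-.168]).round(4),'rms',round(r[ok].std(),4))
m=pts[:,1].min();u0,u1=pts[0,0]-.5,pts[-1,0]+.5
print('tip/back y',ray(c,u0,pts[0,1]+5,.002)[:2].round(4),ray(c,u1,pts[-1,1]+5,.024)[:2].round(4))
E
python3 -m handwheel '[0,0,0,0.1,0,-0.1,-1, 0,0,0,0.1,0,0,-1, 0,0,0,0.1,0,0,-1, 0,0,0,0.1,0,0,-1, 0,0,0,0.1,0,0,-1, 0,0,0,0.1,0,0,-1, 0,0,0,0.07,0,0,-1, 0,0,0,0,0,0,-1]'
python3 edge.py
```

```text
time: 12.55
ee_pos: [0.4453, -0.0804, 0.0051]
orientation: [3.141, 0.0, 1.371]
contact_force: [0.5, 0.4, 0.2]
opening: 0.0001
+x slope deg 2.3 x at y=-.04,-.1,-.168 [0.4995 0.4971 0.4944] rms 0.0009
-x slope deg 7.28 x at y=-.04,-.1,-.168 [0.4953 0.4877 0.479 ] rms 0.0013
tip/back y [ 0.4828 -0.1066] [ 0.4762 -0.1687]
```

```bash
python3 -m handwheel '[0,0,0,0.05,0,0,-1, 0,0,0,0.05,0,0,-1, 0,0,0,0.05,0,0,-1, 0,0,0,0.05,0,0,-1, 0,0,0,0,0,0,-1, 0,0,0,0,0,0,-1, 0,0,0,0,0,0,-1, 0,0,0,0,0,0,-1]'
python3 edge.py; python3 look.py e
```

```text
time: 13.4
ee_pos: [0.4529, -0.0804, 0.0051]
orientation: [3.142, 0.0, 1.371]
contact_force: [0.5, -0.6, 0.7]
opening: 0.0001
+x slope deg 10.27 x at y=-.04,-.1,-.168 [0.5165 0.5056 0.4933] rms 0.0011
-x slope deg 23.43 x at y=-.04,-.1,-.168 [0.5325 0.5065 0.477 ] rms 0.0022
tip/back y [ 0.4894 -0.1065] [ 0.4763 -0.1719]
top dot px 274.5 220.2 [0.5083 0.0576 0.11  ]
top wedge px [[327.0, 226.0], [336.20001220703125, 217.89999389648438], [352.1000061035156, 235.89999389648438], [342.8999938964844, 244.0]]
on table [[0.5013, -0.108], [0.5291, -0.1384], [0.47, -0.1924], [0.4425, -0.162]]
side dot px 347.9 235.0 [0.5108 0.059  0.11  ]
side wedge px [[368.20001220703125, 233.60000610351562], [372.3999938964844, 225.1999969482422], [384.0, 231.0], [379.79998779296875, 239.39999389648438]]
on table [[0.5075, -0.1133], [0.5073, -0.1531], [0.4732, -0.1386], [0.4743, -0.0999]]
```

View pics/top_e.png

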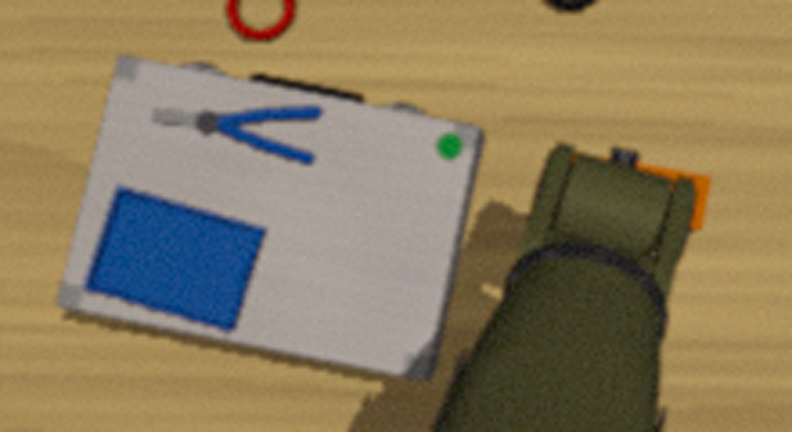

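Seen slope of the wedge is now about 10° (far side, crop 570–710, 160–230). I'll back off, look without obstruction, then go behind the thick end.

```bash
python3 -m handwheel '[0,0,0,-0.4,0,0,-1, 0,0,0,-0.2,0,0.6,-1, 0,0,0,0,-0.5,0.6,-1, 0,0,0,0,-0.9,0.2,-1, 0,0,0,0,-0.9,0,-1, 0,0,0,0,-0.9,0,-1, 0,0,0,0,-0.9,0,-1, 0,0,0,0,0,0,-1]'
python3 edge.py; python3 look.py f
```

```text
time: 14.35
ee_pos: [0.4288, -0.2477, 0.0612]
orientation: [3.14, 0.001, 1.368]
contact_force: [1.1, -0.1, -0.6]
opening: 0.0
+x slope deg 8.81 x at y=-.04,-.1,-.168 [0.5136 0.5043 0.4937] rms 0.001
-x slope deg 9.94 x at y=-.04,-.1,-.168 [0.4653 0.4548 0.4429] rms 0.001
tip/back y [ 0.4648 -0.0403] [ 0.4763 -0.1719]
top dot px 274.5 220.2 [0.5083 0.0576 0.11  ]
top wedge px [[306.0, 236.0], [309.0, 221.0], [347.1000061035156, 228.60000610351562], [344.1000061035156, 243.60000610351562]]
on table [[0.4665, -0.0386], [0.5168, -0.0474], [0.4939, -0.1754], [0.4438, -0.1659]]
side dot px 347.9 235.0 [0.5108 0.059  0.11  ]
side wedge px [[368.0, 233.3000030517578], [383.29998779296875, 211.1999969482422], [398.3999938964844, 221.6999969482422], [383.1000061035156, 243.8000030517578]]
on table [[0.5082, -0.1143], [0.4972, -0.2281], [0.4483, -0.1933], [0.4624, -0.0853]]
```

View pics/top_f.png

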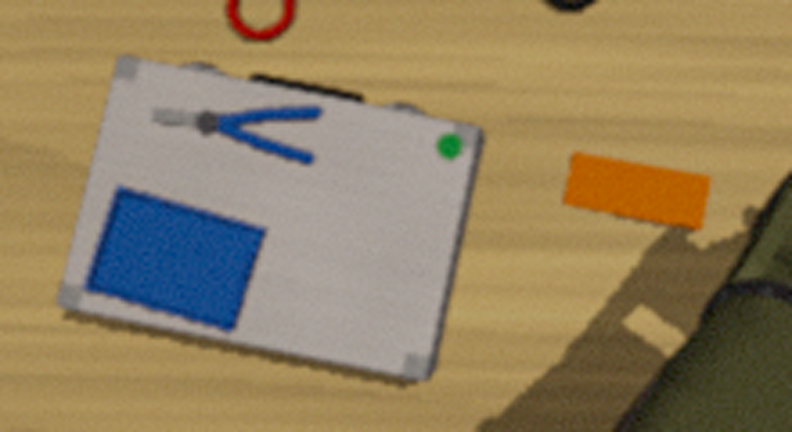

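The picture shows the wedge (563–710, 152–230) now pointing at the dot corner: tip (0.492,-0.043), back (0.469,-0.171), slope about 10°. Its axis extended meets the foot at x≈0.509. I'll part the fingers about 20 mm for a two-point push on the thick end.

```bash
python3 -m handwheel '[0,0,0,0.4,0.35,0,-0.53, 0,0,0,0.41,0.4,-0.2,-0.53, 0,0,0,0,0,-0.3,-0.53, 0,0,0,0,0,-0.3,-0.53, 0,0,0,0,0,-0.3,-0.53, 0,0,0,0,0,-0.2,-0.53, 0,0,0,0,0,0,-0.53, 0,0,0,0,0,0,-0.53]'
python3 look.py g
```

```text
time: 15.3
ee_pos: [0.4612, -0.2147, 0.0091]
orientation: [-3.141, -0.0, 1.37]
contact_force: [-0.5, -0.1, 1.2]
opening: 0.0199
top dot px 274.5 220.2 [0.5083 0.0576 0.11  ]
top wedge px [[306.3999938964844, 236.60000610351562], [308.79998779296875, 222.10000610351562], [346.3999938964844, 228.39999389648438], [344.0, 242.8000030517578]]
on table [[0.4647, -0.04], [0.513, -0.0468], [0.4945, -0.1732], [0.4464, -0.1658]]
side dot px 347.9 235.0 [0.5108 0.059  0.11  ]
side wedge px [[368.6000061035156, 234.1999969482422], [375.6000061035156, 213.1999969482422], [392.70001220703125, 218.89999389648438], [385.70001220703125, 239.89999389648438]]
on table [[0.5058, -0.1112], [0.514, -0.2111], [0.4651, -0.2006], [0.4602, -0.1031]]
```

View pics/side_g.png

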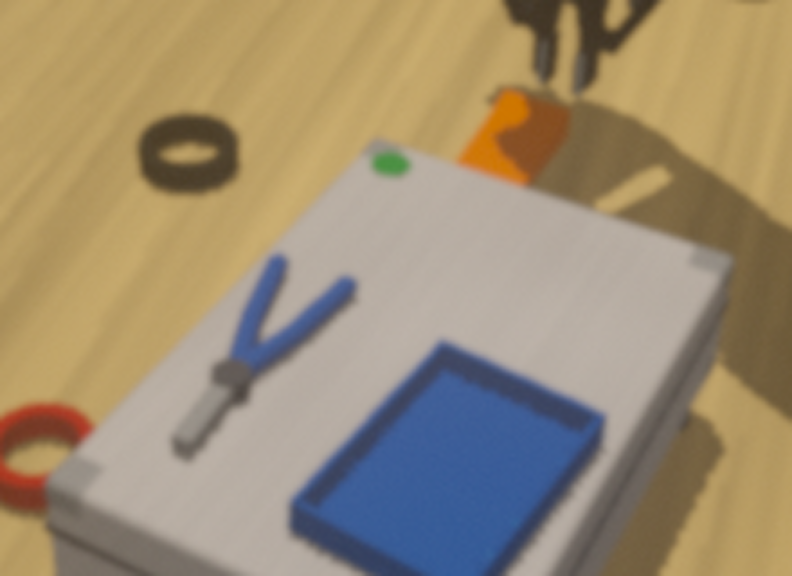

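Fingertips (545,80) and (583,88) are squarely behind the thick end. Now I push along the wedge's axis.

```bash
python3 -m handwheel '[0,0,0,0.07,0.4,0,-0.53, 0,0,0,0.06,0.35,-0.02,-0.53, 0,0,0,0.02,0.12,-0.03,-0.53, 0,0,0,0.035,0.2,0,-0.53, 0,0,0,0.053,0.3,0,-0.53, 0,0,0,0.053,0.3,0,-0.53, 0,0,0,0.053,0.3,0,-0.53, 0,0,0,0.053,0.3,0,-0.53]'
python3 edge.py; python3 look.py h
```

```text
time: 16.2
ee_pos: [0.4774, -0.1225, 0.0071]
orientation: [3.142, 0.0, 1.371]
contact_force: [0.2, -1.9, 0.4]
opening: 0.0203
+x slope deg 10.88 x at y=-.04,-.1,-.168 [0.5174 0.5059 0.4928] rms 0.001
-x slope deg 10.91 x at y=-.04,-.1,-.168 [0.4838 0.4722 0.4591] rms 0.0012
tip/back y [0.5073 0.0008] [ 0.4939 -0.0664]
top dot px 274.5 220.2 [0.5083 0.0576 0.11  ]
top wedge px [[288.6000061035156, 231.5], [292.0, 217.10000610351562], [313.70001220703125, 222.1999969482422], [310.29998779296875, 236.5]]
on table [[0.4802, 0.0197], [0.5286, 0.01], [0.5133, -0.0631], [0.465, -0.0531]]
side dot px 347.9 235.0 [0.5108 0.059  0.11  ]
side wedge px [[366.0, 233.0], [368.0, 231.0], [370.0, 233.0], [368.0, 235.0]]
on table [[0.5133, -0.1138], [0.5109, -0.124], [0.5039, -0.1174], [0.5063, -0.1073]]
```

View pics/top_h.png

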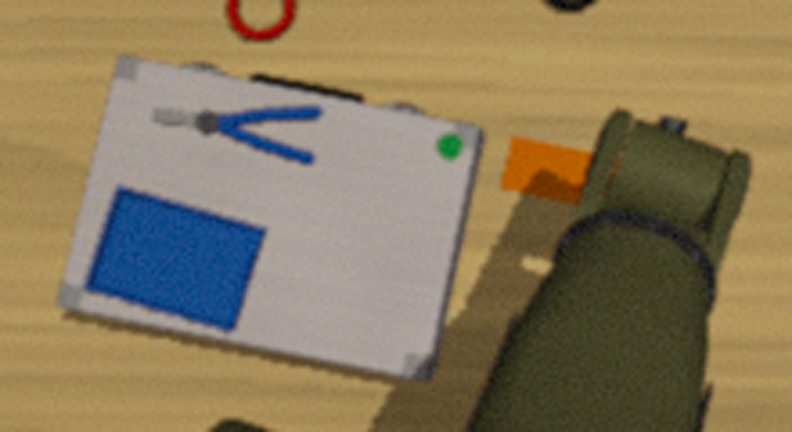

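The thin edge is at crop (505,140)–(503,188), i.e. tip (0.504,0.015), 2 mm off the foot line and parallel to the case. I'll continue, watching force.

```bash
python3 -m handwheel '[0,0,0,0.032,0.2,0,-0.53, 0,0,0,0.032,0.2,0,-0.53, 0,0,0,0.032,0.2,0,-0.53, 0,0,0,0.032,0.2,0,-0.53, 0,0,0,0.02,0.12,0,-0.53, 0,0,0,0.013,0.08,0,-0.53, 0,0,0,0,0,0,-0.53, 0,0,0,0,0,0,-0.53]'
python3 -m handwheel '[0,0,0,0.008,0.05,0,-0.53, 0,0,0,0.008,0.05,0,-0.53, 0,0,0,0.008,0.05,0,-0.53, 0,0,0,0.008,0.05,0,-0.53, 0,0,0,0,0,0,-0.53, 0,0,0,0,0,0,-0.53, 0,0,0,0,0,0,-0.53, 0,0,0,0,0,0,-0.53]'
python3 look.py i
```

```text
time: 17.15
ee_pos: [0.4836, -0.0836, 0.0071]
orientation: [-3.142, -0.0, 1.371]
contact_force: [-0.2, -0.4, 0.7]
opening: 0.0199
time: 17.95
ee_pos: [0.4849, -0.0756, 0.0071]
orientation: [-3.142, -0.0, 1.371]
contact_force: [-0.1, 0.3, -0.4]
opening: 0.0198
top dot px 274.5 220.2 [0.5083 0.0576 0.11  ]
top wedge px [[282.79998779296875, 227.0], [284.6000061035156, 216.60000610351562], [297.3999938964844, 218.6999969482422], [295.6000061035156, 229.10000610351562]]
on table [[0.495, 0.0395], [0.5299, 0.0348], [0.5236, -0.0083], [0.4888, -0.0035]]
side dot px 347.9 235.0 [0.5108 0.059  0.11  ]
```

View pics/top_i.png

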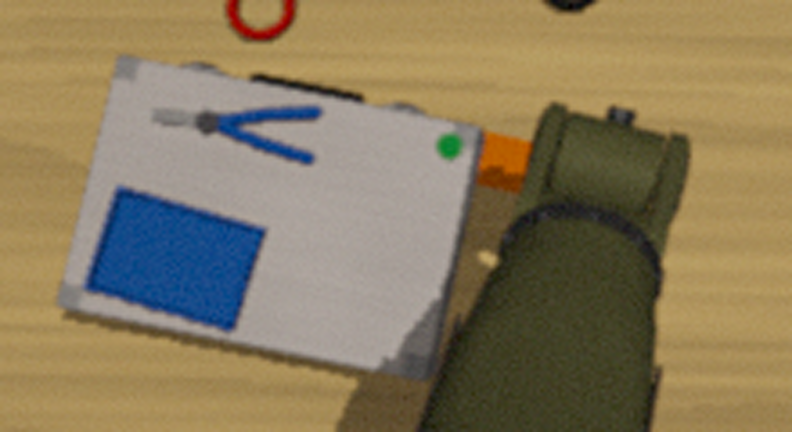

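The wedge is now under the case edge (crop 480–530, 135–190), aimed at the dot. I'll take small steps until it seats.

```bash
python3 -m handwheel '[0,0,0,0.004,0.025,0,-0.53, 0,0,0,0.004,0.025,0,-0.53, 0,0,0,0.004,0.025,0,-0.53, 0,0,0,0.004,0.025,0,-0.53, 0,0,0,0,0,0,-0.53, 0,0,0,0,0,0,-0.53, 0,0,0,0,0,0,-0.53, 0,0,0,0,0,0,-0.53]'
python3 -m handwheel '[0,0,0,0.004,0.025,0,-0.53, 0,0,0,0.004,0.025,0,-0.53, 0,0,0,0,0,0,-0.53, 0,0,0,0,0,0,-0.53, 0,0,0,0,0,0,-0.53, 0,0,0,0,0,0,-0.53, 0,0,0,0,0,0,-0.53, 0,0,0,0,0,0,-0.53]'
```

```text
time: 18.85
ee_pos: [0.4856, -0.0716, 0.0071]
orientation: [-3.142, -0.0, 1.371]
contact_force: [-0.7, -0.3, 0.0]
opening: 0.02
time: 19.65
ee_pos: [0.4859, -0.0696, 0.0071]
orientation: [3.142, -0.0, 1.371]
contact_force: [0.6, 0.2, 0.5]
opening: 0.02
```

```bash
python3 -m handwheel '[0,0,0,0.004,0.025,0,-0.53, 0,0,0,0.004,0.025,0,-0.53, 0,0,0,0,0,0,-0.53, 0,0,0,0,0,0,-0.53, 0,0,0,0,0,0,-0.53, 0,0,0,0,0,0,-0.53, 0,0,0,0,0,0,-0.53, 0,0,0,0,0,0,-0.53]'
python3 -m handwheel '[0,0,0,0.004,0.025,0,-0.53, 0,0,0,0,0,0,-0.53, 0,0,0,0,0,0,-0.53, 0,0,0,0,0,0,-0.53, 0,0,0,0,0,0,-0.53, 0,0,0,0,0,0,-0.53, 0,0,0,0,0,0,-0.53, 0,0,0,0,0,0,-0.53]'
```

```text
time: 20.45
ee_pos: [0.4862, -0.0676, 0.0071]
orientation: [3.142, -0.0, 1.371]
contact_force: [0.1, 0.3, -0.2]
opening: 0.0203
time: 21.25
ee_pos: [0.4864, -0.0666, 0.0071]
orientation: [-3.142, 0.0, 1.371]
contact_force: [-0.1, -0.2, 0.2]
opening: 0.02
```

```bash
python3 -m handwheel '[0,0,0,0,0,0,-0.53, 0,0,0,0,0,0,-0.53, 0,0,0,0,0,0,-0.53, 0,0,0,0,0,0,-0.53, 0,0,0,0,0,0,-0.53, 0,0,0,0,0,0,-0.53, 0,0,0,0.004,0.025,0,-0.53, 0,0,0,0.004,0.025,0,-0.53]'
```

```text
time: 22.05
ee_pos: [0.4867, -0.0646, 0.0071]
orientation: [3.142, 0.0, 1.371]
contact_force: [-0.6, 0.3, -0.2]
opening: 0.0198
```

```bash
python3 -m handwheel '[0,0,0,0,0,0,-0.53, 0,0,0,0,0,0,-0.53, 0,0,0,0,0,0,-0.53, 0,0,0,0,0,0,-0.53, 0,0,0,0,0,0,-0.53, 0,0,0,0,0,0,-0.53, 0,0,0,0.004,0.025,0,-0.53, 0,0,0,0.004,0.025,0,-0.53]'
```

```text
time: 22.85
ee_pos: [0.487, -0.0626, 0.0071]
orientation: [3.142, 0.0, 1.371]
contact_force: [0.3, -0.5, 0.6]
opening: 0.0203
```

```bash
python3 -m handwheel '[0,0,0,0.004,0.025,0,-0.53, 0,0,0,0,0,0,-0.53, 0,0,0,0.004,0.025,0,-0.53, 0,0,0,0,0,0,-0.53, 0,0,0,0.004,0.025,0,-0.53, 0,0,0,0,0,0,-0.53, 0,0,0,0,0,0,-0.53, 0,0,0,0,0,0,-0.53]'; python3 look.py j
```

```text
time: 23.65
ee_pos: [0.4875, -0.0598, 0.0071]
orientation: [-3.142, 0.0, 1.371]
contact_force: [-1.4, -4.9, 0.7]
opening: 0.02
top dot px 274.5 220.2 [0.5083 0.0576 0.11  ]
top wedge px [[282.6000061035156, 226.89999389648438], [284.70001220703125, 216.6999969482422], [291.79998779296875, 218.1999969482422], [289.70001220703125, 228.3000030517578]]
on table [[0.4952, 0.0402], [0.5295, 0.0345], [0.5252, 0.0106], [0.4909, 0.0164]]
side dot px 347.9 235.0 [0.5108 0.059  0.11  ]
```

View pics/top_j.png

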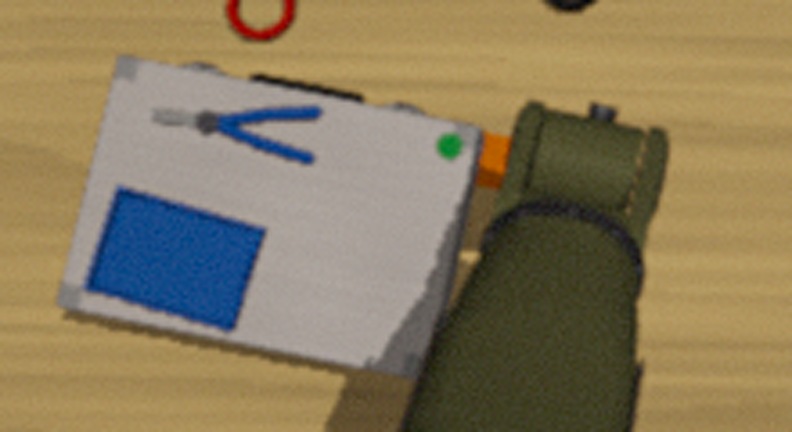

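View pics/side_j.png

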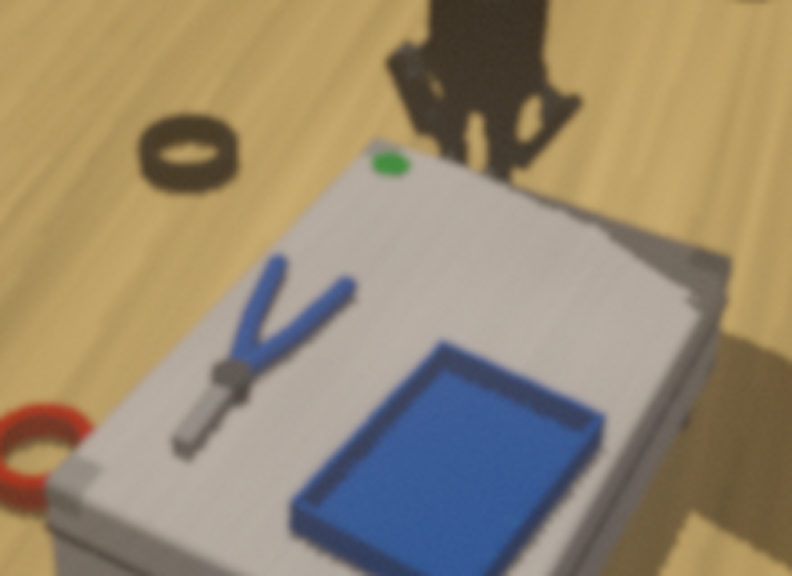

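Push force is now holding at about 5 N, so the wedge has met the foot. Dot pixels are unchanged in both views (274.5,220.2 and 347.9,235.0). A hair more, then retreat and test.

```bash
python3 -m handwheel '[0,0,0,0.001,0.005,0,-0.53, 0,0,0,0,0,0,-0.53, 0,0,0,0,0,0,-0.53, 0,0,0,0,0,0,-0.53, 0,0,0,0,0,0,-0.53, 0,0,0,0,0,0,-0.53, 0,0,0,0,0,0,-0.53, 0,0,0,0,0,0,-0.53]'
```

```text
time: 24.55
ee_pos: [0.4875, -0.0596, 0.0071]
orientation: [-3.142, 0.0, 1.371]
contact_force: [-0.7, -6.3, -0.2]
opening: 0.0203
```

```bash
python3 -m handwheel '[0,0,0,-0.02,-0.1,0,-0.53, 0,0,0,-0.08,-0.45,0,-0.53, 0,0,0,-0.08,-0.45,0.5,-0.53, 0,0,0,0,0,0.9,-1, 0,0,0,0,0,0.9,-1, 0,0,0,0,0,0.9,-1, 0,0,0,0,0,0.4,-1, 0,0,0,0,0,0,-1]'
python3 look.py k
```

```text
time: 25.35
ee_pos: [0.4813, -0.0995, 0.1534]
orientation: [3.137, -0.0, 1.371]
contact_force: [-0.9, 0.2, -0.5]
opening: 0.0001
top dot px 274.5 220.2 [0.5083 0.0576 0.11  ]
top wedge px [[281.6000061035156, 230.60000610351562], [285.20001220703125, 216.10000610351562], [304.29998779296875, 220.8000030517578], [300.6000061035156, 235.39999389648438]]
on table [[0.4827, 0.0433], [0.5318, 0.0326], [0.5171, -0.0316], [0.4681, -0.0207]]
side dot px 347.9 235.0 [0.5108 0.059  0.11  ]
```

View pics/top_k.png

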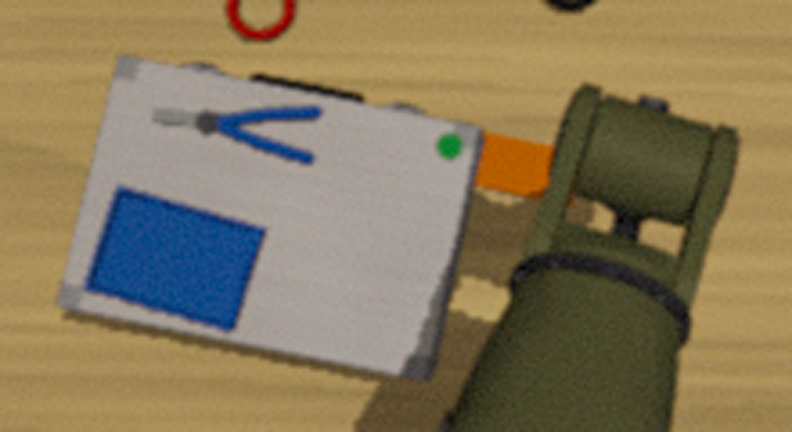

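The wedge stays put (crop 478–552, 133–195), in line with the foot. Now the test press.

```bash
python3 -m handwheel '[0,0,0,0.117,0.65,0,-1, 0,0,0,0.117,0.65,0,-1, 0,0,0,0.117,0.65,0,-1, 0,0,0,0.117,0.65,-0.1,-1, 0,0,0,0.117,0.65,-0.2,-1, 0,0,0,0.117,0.65,-0.3,-1, 0,0,0,0,0,-0.2,-1, 0,0,0,0,0,0,-1]'
python3 -m handwheel '[0,0,0,0,0,-0.2,-1, 0,0,0,0,0,-0.1,-1, 0,0,0,0,0,0,-1, 0,0,0,0,0,0,-1, 0,0,0,0,0,0,-1, 0,0,0,0,0,0,-1, 0,0,0,0,0,0,-1, 0,0,0,0,0,0,-1]'
```

```text
time: 26.25
ee_pos: [0.5073, 0.0568, 0.1168]
orientation: [-3.138, 0.001, 1.372]
contact_force: [0.2, -0.7, -0.6]
opening: 0.0002
time: 27.05
ee_pos: [0.509, 0.0558, 0.1094]
orientation: [3.139, -0.001, 1.37]
contact_force: [-11.9, -0.7, 31.1]
opening: -0.0001
```

I overshot: the tool was still lagging, and the press reached 31 N. The corner did not drop (z=0.1094). I'll release and check.

```bash
python3 -m handwheel '[0,0,0,0,0,0.1,-1, 0,0,0,0,0,0.08,-1, 0,0,0,0,0,0,-1, 0,0,0,0,0,0,-1, 0,0,0,0,0,0,-1, 0,0,0,0,0,0,-1, 0,0,0,0,0,0,-1, 0,0,0,0,0,0,-1]'
python3 look.py l
```

```text
time: 27.85
ee_pos: [0.5084, 0.0566, 0.1142]
orientation: [-3.142, 0.0, 1.371]
contact_force: [-0.4, -0.6, -0.7]
opening: -0.0002
top wedge px [[287.5, 232.39999389648438], [290.8999938964844, 217.60000610351562], [311.29998779296875, 222.3000030517578], [307.8999938964844, 237.10000610351562]]
on table [[0.4774, 0.0233], [0.527, 0.0134], [0.5126, -0.0552], [0.4632, -0.045]]
```

View pics/top_l.png

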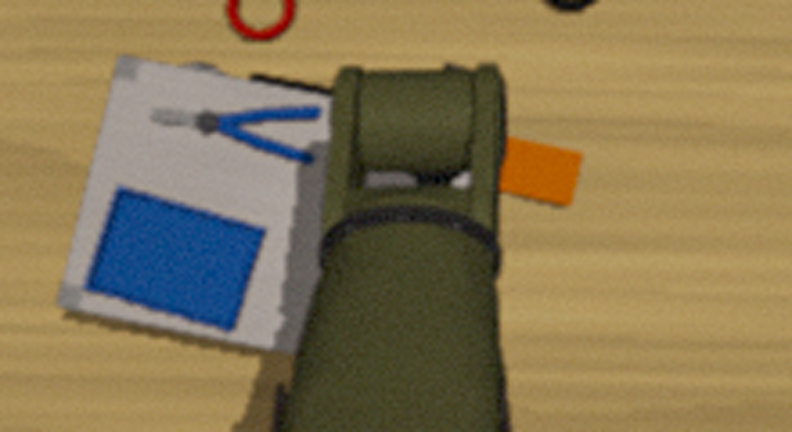

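The wedge's back edge is at about (0.488,-0.050), where it was left, so it did not slip. Now a measured press of about 10 N.

```bash
python3 -m handwheel '[0,0,0,0.02,0,-0.05,-1, 0,0,0,0,0,-0.05,-1, 0,0,0,0,0,-0.025,-1, 0,0,0,0,0,0,-1, 0,0,0,0,0,0,-1, 0,0,0,0,0,0,-1, 0,0,0,0,0,0,-1, 0,0,0,0,0,0,-1]'
```

```text
time: 28.75
ee_pos: [0.5094, 0.0566, 0.1099]
orientation: [3.141, -0.0, 1.371]
contact_force: [-3.1, -0.3, 10.6]
opening: 0.0001
```

```bash
python3 -m handwheel '[0,0,0,0,0,-0.003,-1, 0,0,0,0,0,0,-1, 0,0,0,0,0,0,-1, 0,0,0,0,0,0,-1, 0,0,0,0,0,0,-1, 0,0,0,0,0,0,-1, 0,0,0,0,0,0,-1, 0,0,0,0,0,0,-1]'; python3 look.py m
python3 - <<'E'
from h import *
t=cam('top');s=cam('side')
# lid plane from both depth maps near case
for c,n in((t,'top'),(s,'side')):
    z=c['z_map'];vv,uu=np.mgrid[0:400,0:640]
    W=(np.stack([(uu-c['cx'])/c['f']*z,(vv-c['cy'])/c['f']*z,z],-1)-c['t'])@c['R']
    d=W[...,:2]-[.4465,.2085]; x=d@[.984,-.178]; y=d@[.178,.984]
    m=(abs(x)<.1)&(abs(y)<.15)&(abs(W[...,2]-.11)<.006)
    A=np.c_[x[m],y[m],np.ones(m.sum())];k=np.linalg.lstsq(A,W[m][:,2],rcond=None)[0];print(n,m.sum(),'tilt deg',np.degrees(k[:2]).round(2),'h',k[2].round(4))
print(env.sense()['contact_force'],env.sense()['ee_pos'])
E
```

```text
time: 29.55
ee_pos: [0.5094, 0.0566, 0.1099]
orientation: [3.141, -0.0, 1.371]
contact_force: [-4.0, -0.8, 10.8]
opening: 0.0001
top wedge px [[287.6000061035156, 232.39999389648438], [290.8999938964844, 217.5], [311.1000061035156, 222.0], [307.79998779296875, 236.8000030517578]]
on table [[0.4774, 0.0231], [0.5272, 0.0136], [0.5135, -0.0545], [0.4638, -0.0447]]
top 3399 tilt deg [-0.84  0.34] h 0.1096
side 11177 tilt deg [-0.77  0.36] h 0.1107
[-4.16094219 -1.09659102 11.35895281] [0.5094015  0.05655788 0.10989242]
```

View pics/side_m.png

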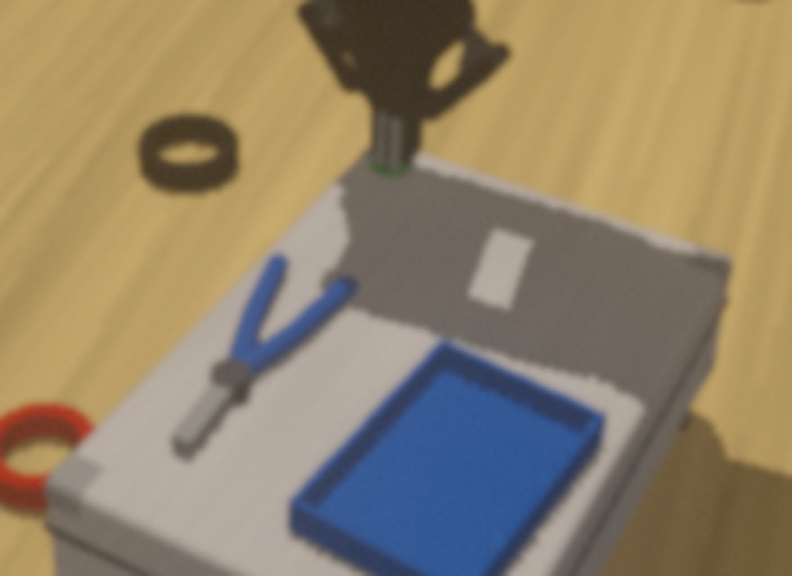

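The picture shows the shut fingers on the dot (390,165), lid level by eye. The plane fit included the tray, so I'll repeat it on bare metal only.

```bash
python3 - <<'E'
from h import *
for n in('top','side'):
    c=cam(n);h=cv2.cvtColor(c['image'],cv2.COLOR_BGR2HSV)
    bare=cv2.erode((h[...,1]<60).astype(np.uint8),np.ones((5,5)))>0
    z=c['z_map'];vv,uu=np.mgrid[0:400,0:640]
    W=(np.stack([(uu-c['cx'])/c['f']*z,(vv-c['cy'])/c['f']*z,z],-1)-c['t'])@c['R']
    d=W[...,:2]-[.4465,.2085]; x=d@[.984,-.178]; y=d@[.178,.984]
    m=bare&(abs(x)<.1)&(abs(y)<.15)&(abs(W[...,2]-.11)<.012)
    A=np.c_[x[m],y[m],np.ones(m.sum())];k=np.linalg.lstsq(A,W[m][:,2],rcond=None)[0];r=abs(W[m][:,2]-A@k)<.004;k=np.linalg.lstsq(A[r],W[m][r,2],rcond=None)[0]
    print(n,r.sum(),'tilt deg',np.degrees(k[:2]).round(2),'h at dot',(k@[.09,-.14,1]).round(4),'at mid',k[2].round(4))
s=env.sense();print(s['contact_force'].__array__().round(1) if hasattr(s['contact_force'],'__array__') else s['contact_force'],s['ee_pos'])
E
```

```text
top 1620 tilt deg [-0.   -0.06] h at dot 0.109 at mid 0.1088
side 7641 tilt deg [-0.07  0.01] h at dot 0.1098 at mid 0.1099
[-3.7 -0.3 11.7] [0.50942541 0.05656999 0.10991208]
```

Level within 0.1° while about 11 N is held on the dot. Handing in.

```bash
python3 -c "
from plant import env
env.hand_in()"
```

```text
the job is handed in; nothing more can be done
```

The case now stays level: I handed the job in with the shut fingers holding about 11 N on the green dot, touching only the case.

1. **First press:** The corner tipped at about 8–10 N and landed on the table after dropping about 7 mm. The press peaked at 32 N as it bottomed, and then I let it up.
2. **Wedge:** I nudged it about 7° sideways to line it up with the short foot. Then I pushed it in from the thick end until it resisted with about 6 N.
3. **Test press:** My first test overshot to 31 N because the arm was still catching up from the previous move. The corner did not drop and the wedge did not slip, so I released and pressed again at about 11 N.

**Last checks, with the press held:**
- **Height:** The fingertips were at 109.9 mm, the level height.
- **Tilt:** The bare lid was within 0.1° of level in both cameras. An earlier fit showed 0.8° of tilt, but it included the tray, so I repeated it on bare metal.
- **Wedge:** It was unmoved to within about 1 mm between the two test presses.
- **Case and bystanders:** The dot was at the same pixels before the test presses as at the start. The fingers hid it after that. I saw nothing else disturbed in the pictures, but the last ones did not show the jar or mug.
- **Sideways force:** The final press also carries about 4 N sideways on the lid from friction.

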